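# Flip the stock tags to match the sample bins

## Robot

A 6-joint arm with a two-finger parallel gripper is mounted at the origin on the work surface. World frame = base frame: x ahead of the robot, y to its left, z up, the work surface at z = 0. Lengths are in m, angles in rad, forces in N, time in s.
With the tool pointing down it reaches from about 0.325 to 0.85 m from the base axis. Payload 4.4 kg.
Tool frame: the origin (TCP) lies midway between the tips of the shut fingers; the grasp point (between the pads) lies 19 mm behind it; y points along the fingers, z is the direction in which the jaws open and shut, and the axes are right-handed (so a half turn about y gives the same grasp; the last joint's range is limited). The gripper opens to 94 mm and grips with 3 to 60 N. Pads are 16 mm wide; open, the fingers measure 119 mm over their backs; the gripper's body (75 mm by 177 mm) begins 78 mm behind the grasp point.
Start: joints at [-0.15, 0.207, 1.542, -0, 1.393, -0.15], TCP at [0.575, -0, 0.205] pointing down, gripper open.
Joint ranges: [-2.73, 2.73], [-0.86, 2.22], [0.23, 2.46], [-1.11, 4.25], [0.08, 2.63], [-2.82, 2.82]. Speed limits (rad/s): [2.79, 2.79, 3.14, 3.14, 3.14, 3.14].

## Interface

Orientations are given as a 3x3 rotation matrix whose columns are the frame's x, y, z axes.
In Python, from rig import * gives the robot as it stands. The module is installed in compiled form; this text tells all that it offers.
- The arm moves only by the tool move_arm, never from a script. Its argument "rows" is a list of rows, each an object of numbers: "jaw": the opening, from 0 (shut) to 1 (fully open); "x", "y", "z": the shift along the tool's x, y, z in m; "ax", "ay", "az": the turn, a rotation vector about the tool's x, y, z in degrees. A call has 1 to 20 rows; each row is the pose to reach, as a shift and turn from the pose commanded when the call began, along the tool's axes at that moment; what a row does not reach only later rows make up. A row lasts 1/10 s, in which the tool goes at most 50 mm and 8.59 degrees, less where a joint would pass 70% of its speed; a pose out of reach is approached as far as the arm can. A call with a gripper value outside its range is refused whole. The fingers move at their own pace and stop on an object; "squeeze" is the grip in N (left out, the last holds). Time passes only in rows, so rows that repeat a pose let the fingers close. It gives the time, the measured TCP pose, the force and the opening at its end, in the units of the state.
- get_state(): the state, without advancing time (a new reading comes with each control period).
- capture(name): name is "scene" or "side" or "wrist"; returns a dict with "color" (384x512x3 uint8, red, green, blue), "intrinsics" (3x3 intrinsics, pixels), "k1" (the pictures are not rectified: a ray, as slopes to the right and down, at radius r is drawn at 1 + k1 r^2 times it, then the intrinsics apply), "R" (3x3) and "t" (3): a world point X has camera coordinates R X + t. Camera axes: x right, y down, z forward; pixel columns grow to the right and rows downward; lengths in m; the calibration is good to about 2 mm. A picture is of the moment at which its call begins. There is no depth.
- sign_off(): hands the job in, once; it reports no verdict.
Trained networks look in the newest picture that a camera, given by its name, has taken for a name from the list of things; names that differ only in an ending like _2 or _b are one class to them, and where a whole thing is asked for, a point or a joint stands for the part that bears it (a point fixed in the world has none). Each returns a list of dicts, best first, with "score" (0 to 1); they miss things now and then, are a little off and sometimes report something else, mostly with a low value. They report only what shows in the picture. A call takes as long as a camera call.
- masks_of(camera, name): "pixels" (384x512 bool, what is visible of it) and "extent" ([centre column, centre row, width, height] in pixels, round what is visible of it).
The state is a dict: "t": time; "joint_pos": joint angles; "joint_vel": joint speeds; "effort": joint torques, N m; "eef_pos": TCP position; "eef_rot": TCP orientation; "ft_force": force on the tool from outside, world axes, zero at the start; "moment": the same for the moment, N m; "gripper_width": finger opening in m.
Only numpy, scipy, OpenCV 4.12 (cv2) and the standard library are available. Lean on these libraries where they do the work, as an engineer would, in place of code of your own. Each camera call takes 0.05 s, during which the arm holds its last target. There are 200 camera calls.

## Task

In front of each of the four sample bins stands a hinged flip tag. With a fingertip or the side of a finger, push tags over so that those of the full bins (a jar in both places) lean back towards their bin with the disc face up, and those of all other bins lean towards the robot with the bar face up. Only push the tags: do not pick up or knock over anything, leave the tag stands where they are, and leave the jars, bottle, beaker and dish alone.

Things in the scene. Friction and masses are not known exactly. Their poses are not given: they have to be found in the camera images.
- stand_1: loose steel tag stand, about 0.8 kg: base 70 (x) x 76 (y) x 18 with two cheeks up to 44; origin under the base's centre (on the mat, 4 above the bench); +x to the bin it serves, the bin straight behind it (165 from origin to origin); hinge line along y, 36 above the origin. Stands are in a row at 100 spacing in any order
- tag_1 (a joint): hinge of the tag on stand_1. 0 = upright, positive = leaning towards the bin (stand's +x), negative = towards the robot. It swings freely and topples by its own weight to rest at +0.6 (disc face up) or -0.6 (bar face up). Moving a fingertip across at 80 above the bench, from outside the free edge to a little past the hinge line, tips it over; pressing on to the stop would shove the stand
- tag_1_edge (a point): middle of the free edge of the tag on stand_1: a white plate 54 wide, 76 from hinge to free edge, 4 thick, 30 g, with a raised disc on the face that looks to the robot (-x) when upright and a raised bar on the other. At rest this edge is 43 from the hinge line horizontally and 103 above the bench
- stand_2: loose steel tag stand, about 0.8 kg: base 70 (x) x 76 (y) x 18 with two cheeks up to 44; origin under the base's centre (on the mat, 4 above the bench); +x to the bin it serves, the bin straight behind it (165 from origin to origin); hinge line along y, 36 above the origin. Stands are in a row at 100 spacing in any order
- tag_2 (a joint): hinge of the tag on stand_2. 0 = upright, positive = leaning towards the bin (stand's +x), negative = towards the robot. It swings freely and topples by its own weight to rest at +0.6 (disc face up) or -0.6 (bar face up). Moving a fingertip across at 80 above the bench, from outside the free edge to a little past the hinge line, tips it over; pressing on to the stop would shove the stand
- tag_2_edge (a point): middle of the free edge of the tag on stand_2: a white plate 54 wide, 76 from hinge to free edge, 4 thick, 30 g, with a raised disc on the face that looks to the robot (-x) when upright and a raised bar on the other. At rest this edge is 43 from the hinge line horizontally and 103 above the bench
- stand_3: loose steel tag stand, about 0.8 kg: base 70 (x) x 76 (y) x 18 with two cheeks up to 44; origin under the base's centre (on the mat, 4 above the bench); +x to the bin it serves, the bin straight behind it (165 from origin to origin); hinge line along y, 36 above the origin. Stands are in a row at 100 spacing in any order
- tag_3 (a joint): hinge of the tag on stand_3. 0 = upright, positive = leaning towards the bin (stand's +x), negative = towards the robot. It swings freely and topples by its own weight to rest at +0.6 (disc face up) or -0.6 (bar face up). Moving a fingertip across at 80 above the bench, from outside the free edge to a little past the hinge line, tips it over; pressing on to the stop would shove the stand
- tag_3_edge (a point): middle of the free edge of the tag on stand_3: a white plate 54 wide, 76 from hinge to free edge, 4 thick, 30 g, with a raised disc on the face that looks to the robot (-x) when upright and a raised bar on the other. At rest this edge is 43 from the hinge line horizontally and 103 above the bench
- stand_4: loose steel tag stand, about 0.8 kg: base 70 (x) x 76 (y) x 18 with two cheeks up to 44; origin under the base's centre (on the mat, 4 above the bench); +x to the bin it serves, the bin straight behind it (165 from origin to origin); hinge line along y, 36 above the origin. Stands are in a row at 100 spacing in any order
- tag_4 (a joint): hinge of the tag on stand_4. 0 = upright, positive = leaning towards the bin (stand's +x), negative = towards the robot. It swings freely and topples by its own weight to rest at +0.6 (disc face up) or -0.6 (bar face up). Moving a fingertip across at 80 above the bench, from outside the free edge to a little past the hinge line, tips it over; pressing on to the stop would shove the stand
- tag_4_edge (a point): middle of the free edge of the tag on stand_4: a white plate 54 wide, 76 from hinge to free edge, 4 thick, 30 g, with a raised disc on the face that looks to the robot (-x) when upright and a raised bar on the other. At rest this edge is 43 from the hinge line horizontally and 103 above the bench
- bin_a: fixed grey open bin 60 (x) x 92 (y) x 36 tall, 3 walls, a divider making two places side by side along y, 22 either side of the middle; origin under its centre, 4 above the bench on a dark mat; +x away from the robot, +y along the row. Full when both places hold a jar; bins are in a row in any order and may hold two, one or no jars
- bin_b: fixed grey open bin 60 (x) x 92 (y) x 36 tall, 3 walls, a divider making two places side by side along y, 22 either side of the middle; origin under its centre, 4 above the bench on a dark mat; +x away from the robot, +y along the row. Full when both places hold a jar; bins are in a row in any order and may hold two, one or no jars
- bin_c: fixed grey open bin 60 (x) x 92 (y) x 36 tall, 3 walls, a divider making two places side by side along y, 22 either side of the middle; origin under its centre, 4 above the bench on a dark mat; +x away from the robot, +y along the row. Full when both places hold a jar; bins are in a row in any order and may hold two, one or no jars
- bin_d: fixed grey open bin 60 (x) x 92 (y) x 36 tall, 3 walls, a divider making two places side by side along y, 22 either side of the middle; origin under its centre, 4 above the bench on a dark mat; +x away from the robot, +y along the row. Full when both places hold a jar; bins are in a row in any order and may hold two, one or no jars
- cup_1: small amber sample jar with a white cap, 36 diameter, 58 tall over all, 60 g, standing loose in a bin place; origin under its base
- cup_2: small amber sample jar with a white cap, 36 diameter, 58 tall over all, 60 g, standing loose in a bin place; origin under its base
- cup_3: small amber sample jar with a white cap, 36 diameter, 58 tall over all, 60 g, standing loose in a bin place; origin under its base
- cup_4: small amber sample jar with a white cap, 36 diameter, 58 tall over all, 60 g, standing loose in a bin place; origin under its base
- cup_5: small amber sample jar with a white cap, 36 diameter, 58 tall over all, 60 g, standing loose in a bin place; origin under its base
- bottle: bystander: amber bottle 60 diameter, 130 tall, 0.3 kg, upright; origin under its base
- beaker: bystander: clear beaker 68 diameter, 85 tall, 0.12 kg, upright; origin under its base
- dish: bystander: lidded white dish 92 diameter, 18 tall, on the robot's side of the tags; origin under its base

How it is judged:
At the end, for the whole second after the job is handed in: Every tag is at rest against its stop on the right side: beyond +0.45 rad (disc face up) before a bin with two jars, below -0.45 rad (bar face up) before a bin with one jar or none; stands within 25 mm of where they began, jars and bystanders within 20 mm ((((y of bin_a in the frame of stand_1 between -0.05 and 0.05 m or y of bin_b in the frame of stand_1 between -0.05 and 0.05 m) and value of joint tag_1 above 0.45 rad) or ((y of bin_c in the frame of stand_1 between -0.05 and 0.05 m or y of bin_d in the frame of stand_1 between -0.05 and 0.05 m) and value of joint tag_1 below -0.45 rad)) and velocity of joint tag_1 between -0.2 and 0.2 rad/s and distance of each of stand_1, stand_2, stand_3, stand_4 from where it was at the start of the episode below 0.025 m and (((y of bin_a in the frame of stand_2 between -0.05 and 0.05 m or y of bin_b in the frame of stand_2 between -0.05 and 0.05 m) and value of joint tag_2 above 0.45 rad) or ((y of bin_c in the frame of stand_2 between -0.05 and 0.05 m or y of bin_d in the frame of stand_2 between -0.05 and 0.05 m) and value of joint tag_2 below -0.45 rad)) and velocity of joint tag_2 between -0.2 and 0.2 rad/s and (((y of bin_a in the frame of stand_3 between -0.05 and 0.05 m or y of bin_b in the frame of stand_3 between -0.05 and 0.05 m) and value of joint tag_3 above 0.45 rad) or ((y of bin_c in the frame of stand_3 between -0.05 and 0.05 m or y of bin_d in the frame of stand_3 between -0.05 and 0.05 m) and value of joint tag_3 below -0.45 rad)) and velocity of joint tag_3 between -0.2 and 0.2 rad/s and (((y of bin_a in the frame of stand_4 between -0.05 and 0.05 m or y of bin_b in the frame of stand_4 between -0.05 and 0.05 m) and value of joint tag_4 above 0.45 rad) or ((y of bin_c in the frame of stand_4 between -0.05 and 0.05 m or y of bin_d in the frame of stand_4 between -0.05 and 0.05 m) and value of joint tag_4 below -0.45 rad)) and velocity of joint tag_4 between -0.2 and 0.2 rad/s and distance of each of cup_1, cup_2, cup_3, cup_4, cup_5, bottle, beaker, dish from where it was at the start of the episode below 0.02 m); the robot touches nothing.
It fails at once if a tag or its stand is pushed with the arm or the body of the gripper instead of the fingers (contact force between the arm and stand_1 above 2 N or contact force between the arm and stand_2 above 2 N or contact force between the arm and stand_3 above 2 N or contact force between the arm and stand_4 above 2 N).
It fails at once if a tag stand is lifted or tipped (height (world z) of any of stand_1, stand_2, stand_3, stand_4 above 0.016 m or angle between any of stand_1, stand_2, stand_3, stand_4's own z axis and vertical above 0.2 rad).
It fails at once if a tag stand is shoved more than 40 mm (distance of any of stand_1, stand_2, stand_3, stand_4 from where it was at the start of the episode above 0.04 m).
It fails at once if a jar is lifted, or moved more than 20 mm (distance of any of cup_1, cup_2, cup_3, cup_4, cup_5 from where it was at the start of the episode above 0.02 m).
It fails at once if the bottle, beaker or dish is lifted, or moved more than 20 mm (distance of any of bottle, beaker, dish from where it was at the start of the episode above 0.02 m).
It also fails if it takes over 48 s, if anything falls off the work surface, if the arm or the gripper's body presses on something with over 40 N, if the wrist force passes 120 N, or if a joint passes its speed limit or range.

## Working session

There is one attempt and no reset: what is moved stays moved. The work goes in short steps, Python scripts to look and compute and a tool call to move; the robot and the scene stay as the last step left them, time stands still between calls to the robot, and variables do not carry over. Pictures are saved under pics/ and viewed, about 8 in all and at most 12, crops included, and the job is handed in when it is done.

Besides the shell and the picture viewer there is one more tool, called after "Request:" in YAML: its name, and indented under it one key for each argument. move_arm: Moves the arm, as the interface text tells. Its arguments: {"type":"object","properties":{"rows":{"type":"array"},"squeeze":{"type":"number"}},"required":["rows"]}

```bash
mkdir -p pics; cat > h.py <<'E'
from rig import *
import numpy as np, cv2
def shot(n,f):
    c=capture(n); cv2.imwrite('pics/'+f,c['color'][:,:,::-1]); return c
def ray(c,u,v):
    K=c['intrinsics']; d=np.array([(u-K[0,2])/K[0,0],(v-K[1,2])/K[1,1]]); s=d.copy()
    for _ in range(20): s=d/(1+c['k1']*(s@s))
    R=c['R']; return -R.T@c['t'], R.T@np.array([s[0],s[1],1])
def onz(c,u,v,z):
    o,d=ray(c,u,v); return o+d*(z-o[2])/d[2]
def proj(c,X):
    p=c['R']@np.array(X)+c['t']; s=p[:2]/p[2]; s=s*(1+c['k1']*(s@s)); K=c['intrinsics']
    return [K[0,0]*s[0]+K[0,2],K[1,1]*s[1]+K[1,2]]
E
python3 - <<'E'
from h import *
a=[shot(n,n+'0.png') for n in('scene','side')]
im=np.vstack if 0 else None
s=get_state(); print(s['eef_pos'],s['eef_rot'],s['t'],s['gripper_width'])
for n,c in zip(('scene','side'),a):
    print(n,-c['R'].T@c['t'],c['R'][2])
    for k,z in (('stand_1',.02),('tag_1_edge',.08),('bin_a',.04),('cup_1',.06),('bottle',.06),('beaker',.04),('dish',.02)):
        for m in masks_of(n,k):
            e=m['extent']; print(k,round(m['score'],2),np.round(e),np.round(onz(c,e[0],e[1],z),3))
E
```

```text
[5.74274395e-01 1.03341274e-04 2.04406240e-01] [[ 8.00313451e-06 -2.03908418e-03  9.99997921e-01]
 [-9.99999951e-01  3.11798585e-04  8.63893564e-06]
 [-3.11815553e-04 -9.99997872e-01 -2.03908158e-03]] 0.1 0.0940244281338129
scene [ 0.93463177 -0.31870686  0.66620733] [-0.47745853  0.45495841 -0.75169555]
stand_1 0.97 [181. 240.  50.  67.] [ 0.513 -0.13   0.02 ]
stand_1 0.82 [256. 201.  46.  40.] [0.545 0.063 0.02 ]
stand_1 0.65 [284. 170.  41.  58.] [0.521 0.183 0.02 ]
stand_1 0.58 [221. 217.  49.  58.] [ 0.524 -0.028  0.02 ]
tag_1_edge 0.62 [260. 196.  20.  13.] [0.576 0.043 0.08 ]
bin_a 0.98 [271. 277.  54.  53.] [ 0.715 -0.063  0.04 ]
bin_a 0.85 [232. 305.  55.  58.] [ 0.705 -0.155  0.04 ]
bin_a 0.63 [306. 248.  53.  45.] [0.717 0.036 0.04 ]
bin_a 0.55 [337. 221.  50.  44.] [0.719 0.137 0.04 ]
cup_1 0.87 [312. 234.  19.  26.] [0.713 0.059 0.06 ]
cup_1 0.87 [332. 220.  16.  23.] [0.718 0.116 0.06 ]
cup_1 0.75 [279. 263.  20.  27.] [ 0.712 -0.038  0.06 ]
cup_1 0.74 [345. 209.  16.  26.] [0.719 0.161 0.06 ]
cup_1 0.61 [298. 246.  19.  23.] [0.71  0.017 0.06 ]
cup_1 0.4 [221. 218.  49
[... 735 characters left out ...]
6 [315. 207.  47.  35.] [ 0.683 -0.067  0.04 ]
bin_a 0.69 [345. 227.  51.  40.] [ 0.674 -0.164  0.04 ]
cup_1 0.72 [308. 195.  13.  18.] [ 0.687 -0.037  0.06 ]
cup_1 0.69 [282. 180.  16.  18.] [0.692 0.053 0.06 ]
cup_1 0.61 [293. 187.  18.  22.] [0.687 0.011 0.06 ]
cup_1 0.58 [209. 282.  48.  34.] [ 0.324 -0.106  0.06 ]
cup_1 0.57 [254. 161.  10.  18.] [0.705 0.17  0.06 ]
cup_1 0.55 [266. 170.  13.  16.] [0.698 0.116 0.06 ]
bottle 0.92 [185. 162.  25.  52.] [0.568 0.296 0.06 ]
beaker 0.73 [370. 276.  40.  49.] [ 0.582 -0.299  0.04 ]
beaker 0.31 [211. 284.  43.  36.] [ 0.334 -0.097  0.04 ]
dish 0.98 [211. 282.  42.  36.] [ 0.35  -0.076  0.02 ]
dish 0.4 [258. 221.  18.  19.] [0.563 0.006 0.02 ]
```

View pics/scene0.png

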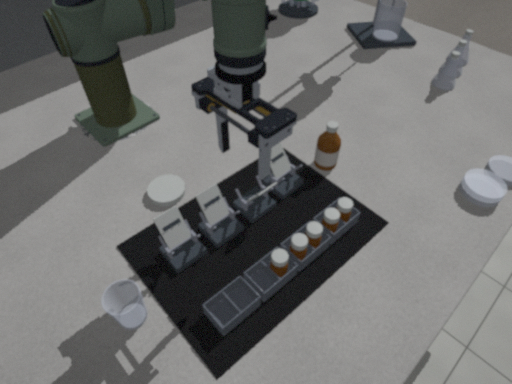

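View pics/side0.png

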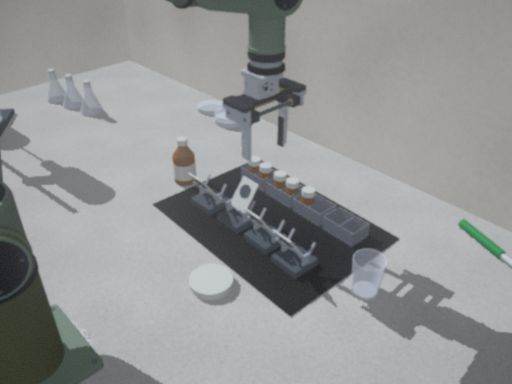

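The four bins hold (by y) 0 jars at -0.155, 1 at -0.065, 2 at 0.035 and 2 at 0.135. Tags at y≈-0.15 and -0.05 lean to the robot, and the one at ≈0.04 shows its disc. The fourth (≈0.14, scene (283,165)) seems to lean to the robot. I'll check with an overlay of the model on enlarged crops.

```bash
python3 - <<'E'
from h import *
from scipy.optimize import least_squares
cs={n:capture(n) for n in('scene','side')}
# bins+stands row fit: x0,y0 of first bin, yaw; triangulate jar/bin centres from both views
B={'scene':[(232,305),(271,277),(306,248),(337,221)],'side':[(345,227),(315,207),(284,194),(256,177)]}
C={'scene':[(279,263),(298,246),(312,234),(332,220),(345,209)],'side':[(308,195),(293,187),(282,180),(266,170),(254,161)]}
off=[(1,.022),(2,-.022),(2,.022),(3,-.022),(3,.022)]
def pts(p):
    u=np.array([-np.sin(p[2]),np.cos(p[2]),0]);o=np.array([p[0],p[1],0])
    return [o+u*.1*i+[0,0,.02] for i in range(4)],[o+u*(.1*i+d)+[0,0,.033] for i,d in off]
def f(p):
    b,c=pts(p);r=[]
    for n in cs: r+= [np.subtract(proj(cs[n],X),m) for X,m in zip(c,C[n])]
    return np.ravel(r)
s=least_squares(f,[.71,-.16,0],loss='soft_l1'); p=s.x; print(p,np.round(s.fun,1))
u=np.array([-np.sin(p[2]),np.cos(p[2]),0]);v=np.array([u[1],-u[0],0])
H=[np.array([p[0],p[1],.04])+u*.1*i-.165*v for i in range(4)]; print(np.round(H,4))
out=[]
for n,(x,y) in (('scene',(150,130)),('side',(180,150))):
    S=4;im=cv2.resize(cs[n]['color'][y:y+140,x:x+165,::-1],None,fx=S,fy=S,interpolation=2)
    def P(X): return tuple(int(q) for q in (np.array(proj(cs[n],X))-[x,y]+.5)*S)
    for i,h in enumerate(H):
        e=h+[0,0,.063]+v*(.043 if i==2 else -.043); w=u*.027
        cv2.polylines(im,[np.array([P(h-w),P(h+w),P(e+w),P(e-w)])],True,(0,0,255),1)
        q=h-[0,0,.036]; cv2.polylines(im,[np.array([P(q+a*u*.038+b*v*.035) for a,b in((1,1),(1,-1),(-1,-1),(-1,1))])],True,(0,255,0),1)
    cv2.imwrite(f'pics/z_{n}.png',im)
E
```

```text
[ 0.69741529 -0.14518445 -0.04587889] [ 1.4 -0.3  1.9  1.1  2.3  1.5 -0.3  1.5 -0.5  2.1 -1.1  4.2 -1.9  2.8
 -2.7  2.8 -1.   4.3  0.2  6.9]
[[ 0.5326 -0.1376  0.04  ]
 [ 0.5372 -0.0377  0.04  ]
 [ 0.5418  0.0622  0.04  ]
 [ 0.5463  0.1621  0.04  ]]
```

View pics/z_scene.png

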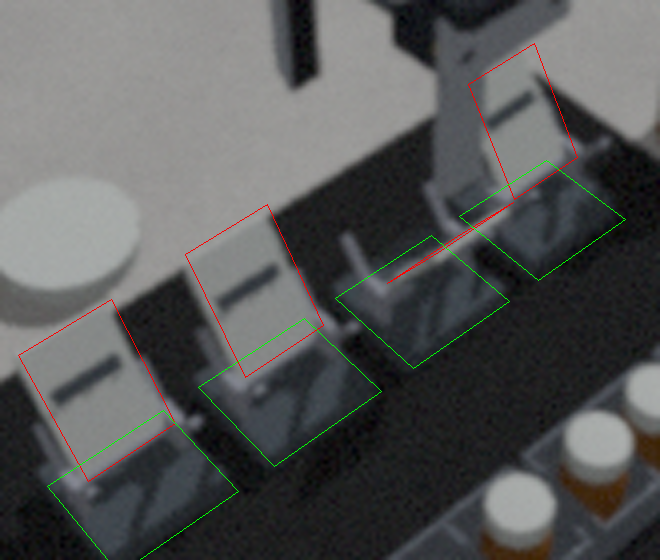

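View pics/z_side.png

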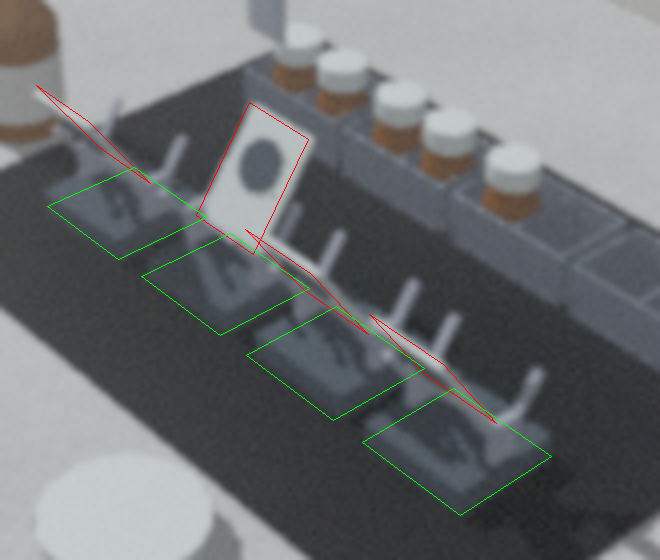

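Overlay confirms it: tags 1 and 2 (y≈-0.14, -0.04) show bars, tag 3 (y≈0.06) shows its disc, tag 4 (y≈0.163, hinge x≈0.55) shows its bar. Tag 4 stands before a full bin, so it is the only one to flip. I'll shut the fingers, go round to its robot side and come down.

Request:
move_arm:
  rows:
    - {"jaw": 0, "x": -0.05, "y": 0, "z": -0.03}
    - {"jaw": 0, "x": -0.09, "y": 0, "z": -0.06}
    - {"jaw": 0, "x": -0.13, "y": 0, "z": -0.09}
    - {"jaw": 0, "x": -0.163, "y": 0, "z": -0.12}
    - {"jaw": 0, "x": -0.163, "y": 0, "z": -0.12}
    - {"jaw": 0, "x": -0.163, "y": 0, "z": -0.12}
    - {"jaw": 0, "x": -0.163, "y": 0, "z": -0.12}
    - {"jaw": 0, "x": -0.163, "y": 0.04, "z": -0.12}
    - {"jaw": 0, "x": -0.163, "y": 0.08, "z": -0.12}
    - {"jaw": 0, "x": -0.163, "y": 0.105, "z": -0.12}
    - {"jaw": 0, "x": -0.163, "y": 0.123, "z": -0.12}
    - {"jaw": 0, "x": -0.163, "y": 0.123, "z": -0.12}
    - {"jaw": 0, "x": -0.163, "y": 0.123, "z": -0.12}

```text
invalid input
```

```bash
python3 - <<'E'
from h import *
o=[]
for n,(x,y) in (('scene',(200,100)),('side',(150,120))):
    c=shot(n,n+'1.png'); o.append(cv2.resize(c['color'][y:y+130,x:x+130,::-1],None,fx=3,fy=3,interpolation=2))
cv2.imwrite('pics/pre.png',np.hstack(o)); s=get_state(); print(s['eef_pos'],s['gripper_width'],s['ft_force'])
E
```

```text
[ 5.75018388e-01 -1.45984626e-06  2.05443964e-01] 0.09431248334106902 [-0.2420801   0.2009896   0.12483209]
```

View pics/pre.png

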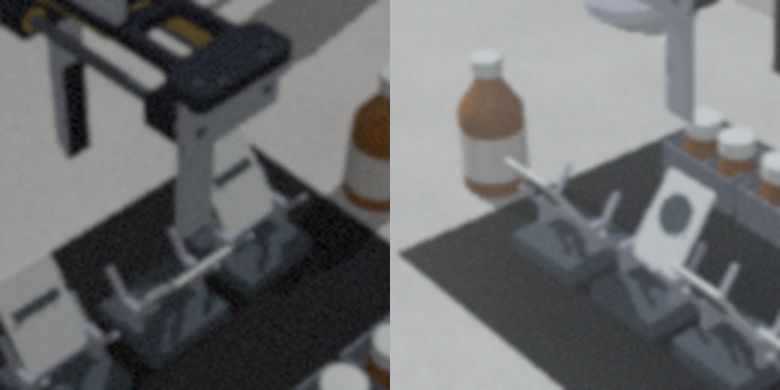

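The move was refused, so the arm has not moved and the picture matches the start. The rows probably need all their keys, so I'll add the turn values.

Request:
move_arm:
  rows:
    - {"jaw": 0, "x": -0.05, "y": 0, "z": -0.03, "ax": 0, "ay": 0, "az": 0}
    - {"jaw": 0, "x": -0.09, "y": 0, "z": -0.06, "ax": 0, "ay": 0, "az": 0}
    - {"jaw": 0, "x": -0.13, "y": 0, "z": -0.09, "ax": 0, "ay": 0, "az": 0}
    - {"jaw": 0, "x": -0.163, "y": 0, "z": -0.12, "ax": 0, "ay": 0, "az": 0}
    - {"jaw": 0, "x": -0.163, "y": 0, "z": -0.12, "ax": 0, "ay": 0, "az": 0}
    - {"jaw": 0, "x": -0.163, "y": 0, "z": -0.12, "ax": 0, "ay": 0, "az": 0}
    - {"jaw": 0, "x": -0.163, "y": 0.04, "z": -0.12, "ax": 0, "ay": 0, "az": 0}
    - {"jaw": 0, "x": -0.163, "y": 0.08, "z": -0.12, "ax": 0, "ay": 0, "az": 0}
    - {"jaw": 0, "x": -0.163, "y": 0.105, "z": -0.12, "ax": 0, "ay": 0, "az": 0}
    - {"jaw": 0, "x": -0.163, "y": 0.123, "z": -0.12, "ax": 0, "ay": 0, "az": 0}
    - {"jaw": 0, "x": -0.163, "y": 0.123, "z": -0.12, "ax": 0, "ay": 0, "az": 0}
    - {"jaw": 0, "x": -0.163, "y": 0.123, "z": -0.12, "ax": 0, "ay": 0, "az": 0}
  squeeze: 10

```text
t: 2.2
eef_pos: [0.4562, 0.162, 0.0826]
eef_rot: [[-0.002, 0.0, 1.0], [-1.0, -0.0, -0.002], [0.0, -1.0, 0.0]]
ft_force: [-0.4, -0.9, 0.8]
gripper_width: 0.0017
```

```bash
python3 - <<'E'
from h import *
o=[]
for n,(x,y) in (('scene',(200,100)),('side',(150,120))):
    c=shot(n,n+'1.png'); o.append(cv2.resize(c['color'][y:y+130,x:x+130,::-1],None,fx=3,fy=3,interpolation=2))
cv2.imwrite('pics/pre2.png',np.hstack(o)); s=get_state(); print(s['eef_pos'],s['gripper_width'],s['ft_force'])
E
```

```text
[0.45691676 0.16260526 0.0838441 ] 0.0008943098999098901 [ 0.65541041 -0.36439742  0.76744085]
```

View pics/pre2.png

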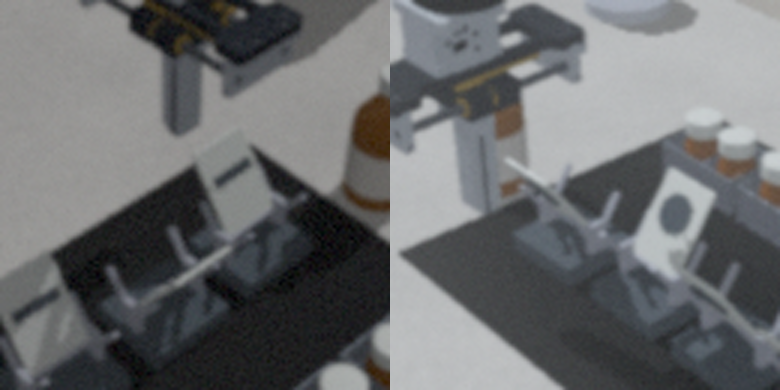

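The shut fingers (scene crop (180,130), side crop (480,205)) stand just outside tag 4's free edge and in line with it. Pushing slowly to the hinge line, then drawing back.

Request:
move_arm:
  rows:
    - {"jaw": 0, "x": 0, "y": 0, "z": 0.015, "ax": 0, "ay": 0, "az": 0}
    - {"jaw": 0, "x": 0, "y": 0, "z": 0.028, "ax": 0, "ay": 0, "az": 0}
    - {"jaw": 0, "x": 0, "y": 0, "z": 0.038, "ax": 0, "ay": 0, "az": 0}
    - {"jaw": 0, "x": 0, "y": 0, "z": 0.048, "ax": 0, "ay": 0, "az": 0}
    - {"jaw": 0, "x": 0, "y": 0, "z": 0.058, "ax": 0, "ay": 0, "az": 0}
    - {"jaw": 0, "x": 0, "y": 0, "z": 0.068, "ax": 0, "ay": 0, "az": 0}
    - {"jaw": 0, "x": 0, "y": 0, "z": 0.076, "ax": 0, "ay": 0, "az": 0}
    - {"jaw": 0, "x": 0, "y": 0, "z": 0.084, "ax": 0, "ay": 0, "az": 0}
    - {"jaw": 0, "x": 0, "y": 0, "z": 0.09, "ax": 0, "ay": 0, "az": 0}
    - {"jaw": 0, "x": 0, "y": 0, "z": 0.095, "ax": 0, "ay": 0, "az": 0}
    - {"jaw": 0, "x": 0, "y": 0, "z": 0.095, "ax": 0, "ay": 0, "az": 0}
    - {"jaw": 0, "x": 0, "y": 0, "z": 0.095, "ax": 0, "ay": 0, "az": 0}

```text
t: 3.5
eef_pos: [0.5498, 0.163, 0.0823]
eef_rot: [[0.0, -0.001, 1.0], [-1.0, -0.0, 0.0], [0.0, -1.0, -0.001]]
ft_force: [0.2, 0.4, 0.5]
gripper_width: 0.0008
```

Request:
move_arm:
  rows:
    - {"jaw": 0, "x": 0, "y": 0, "z": -0.015, "ax": 0, "ay": 0, "az": 0}
    - {"jaw": 0, "x": 0, "y": 0, "z": -0.035, "ax": 0, "ay": 0, "az": 0}
    - {"jaw": 0, "x": 0, "y": 0, "z": -0.065, "ax": 0, "ay": 0, "az": 0}
    - {"jaw": 0, "x": 0, "y": 0, "z": -0.095, "ax": 0, "ay": 0, "az": 0}
    - {"jaw": 0, "x": 0, "y": 0, "z": -0.1, "ax": 0, "ay": 0, "az": 0}
    - {"jaw": 0, "x": 0, "y": -0.04, "z": -0.1, "ax": 0, "ay": 0, "az": 0}
    - {"jaw": 0, "x": 0, "y": -0.08, "z": -0.1, "ax": 0, "ay": 0, "az": 0}
    - {"jaw": 0, "x": 0, "y": -0.12, "z": -0.1, "ax": 0, "ay": 0, "az": 0}
    - {"jaw": 0, "x": 0, "y": -0.12, "z": -0.1, "ax": 0, "ay": 0, "az": 0}
    - {"jaw": 0, "x": 0, "y": -0.12, "z": -0.1, "ax": 0, "ay": 0, "az": 0}

```text
t: 4.5
eef_pos: [0.4515, 0.1631, 0.204]
eef_rot: [[-0.0, 0.004, 1.0], [-1.0, 0.001, -0.0], [-0.001, -1.0, 0.004]]
ft_force: [-0.1, 1.1, -1.8]
gripper_width: 0.0003
```

```bash
python3 - <<'E'
from h import *
o=[]
for n,(x,y) in (('scene',(150,120)),('side',(170,120))):
    c=shot(n,n+'2.png'); o.append(cv2.resize(c['color'][y:y+220,x:x+195,::-1],None,fx=2,fy=2,interpolation=2))
    for m in masks_of(n,'stand_1'): print(n,round(m['score'],2),np.round(m['extent']))
cv2.imwrite('pics/post.png',np.hstack(o)); s=get_state(); print(s['t'],s['eef_pos'],s['ft_force'])
E
```

```text
scene 0.88 [180. 239.  53.  69.]
scene 0.81 [284. 175.  42.  48.]
scene 0.71 [254. 198.  46.  44.]
scene 0.57 [220. 216.  46.  56.]
side 0.94 [295. 255.  48.  50.]
side 0.78 [210. 186.  40.  52.]
side 0.77 [264. 233.  42.  41.]
side 0.65 [237. 206.  40.  60.]
side 0.22 [314. 207.  50.  35.]
4.7 [0.44886795 0.16272591 0.20057174] [-0.01298387  0.41159332 -0.03945458]
```

View pics/post.png

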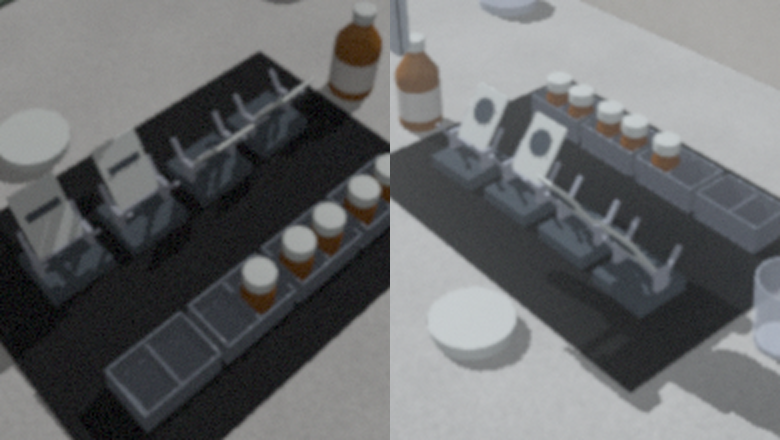

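Tag 4 now leans back with its disc up (side crop (483,118)), matching tag 3 at (540,143). Tags 1 and 2 still show bars (scene crop (42,210) and (125,160)), and the stands and jars look unmoved. Handing in.

```bash
python3 -c "
from rig import *
print(sign_off())"
```

```text
the job is handed in; nothing more can be done
None
```

I flipped one tag and handed the job in; sign-off gives no verdict. By row position from −y to +y, the bins held 0, 1, 2 and 2 jars. Only the tag at y ≈ 0.16 was wrong: its bar was up in front of a full bin. I pushed it over with the shut fingers to about the hinge line, then drew the arm back and up, clear of the scene.

**Last checks:** In the final pictures both full bins' tags lean back with the disc up, and the other two lean towards the robot with the bar up. The stands, jars, bottle and dish look unmoved by eye; the beaker is only partly in that last crop. The force was under 1 N at the end of the push. It was about 2 N at the end of the retreat, in free air, and back near zero afterwards.

**What failed or disagreed:**
- The first move call was refused as "invalid input", so nothing moved. It went through once I added the turn values and a squeeze value.
- The row-position fit left errors of up to 7 pixels on the jars, so I judged the hinge position by eye from the overlay, good to about 6 mm. That was inside the margin for the push.

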